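# Push the ware bat home into the corner of the fence

## Task

Push the wooden bat that carries the blue bowl along the table into the corner of the orange T-shaped fence on its own side, so that it sits square and snug against both the long back rail and the middle rib. Only push the bat by its edges with the fingers: do not lift or tip it, and do not touch the bowl or let it shift off the middle of the bat. Leave the other bat with its terracotta bowl and everything else on the table where they are.

Things in the scene. Friction and masses are not known exactly. Their poses are not given: they have to be found in the camera images.
- fence: orange T-shaped fence fixed to the table, 26 mm high, turned up to 0.18 rad. Origin on the table top where the rib meets the back rail's robot-side face. The back rail runs along its y axis (360 mm long, x = 0 to 18 mm); the rib runs along -x towards the robot (130 mm long, y = -8 to 8 mm). The bat goes against the face x = 0 and the rib face on its own side (y = 8 or -8 mm)
- bat_blue: the bat to push: a loose square wooden slab 120 x 120 mm, 20 mm thick, with bowl about 0.5 kg; origin at the centre of its underside, x and y axes across its edges, z up. It starts on one side of the rib, up to 0.25 rad out of square with the fence. It slides with ordinary friction, a push of about 2 to 4 N keeps it moving, with short peaks near 10 N as it starts
- bowl_blue: blue glazed bowl, 84 mm across the rim, 50 mm high, standing loose near the middle of the top of bat_blue (rim 70 mm above the table); origin at the centre of its underside
- bat_red: the other bat, the same slab, on the other side of the rib, to be left alone; origin at the centre of its underside
- bowl_red: terracotta bowl of the same size standing on bat_red; origin at the centre of its underside
- jar: small white jar with green lid, 36 mm across, 45 mm high, standing on the robot's side of the rib's end; origin at the centre of its underside
- prop: off-white cylindrical kiln prop, 40 mm across, 60 mm high, standing beyond the back rail; origin at the centre of its underside
- cup: white cup, 64 mm across, 60 mm high, standing beyond the back rail; origin at the centre of its underside
- brush: brush, 180 mm long, lying flat on the table to the left (+y); origin on its underside near the middle, x axis along it
- scraper: scraper like a spatula, 200 mm long, lying flat on the table to the right (-y); origin on its underside near the middle, x axis along it
There are look-alikes about, which are no part of the job. Leave any turquoise look-alike of the bat_blue alone.

How it is judged:
By the outcome, as a careful person would: the job done as asked, in the order asked, and still so for the second after the job is handed in, with the robot touching nothing.
It also fails if it takes over 54 s, if anything falls off the work surface, if the arm or the gripper's body presses on something with over 40 N, if the wrist force passes 120 N, or if a joint passes its speed limit or range.

## Robot

A 6-joint arm with a two-finger parallel gripper is mounted at the origin on the work surface. World frame = base frame: x ahead of the robot, y to its left, z up, the work surface at z = 0. Lengths are in m, angles in rad, forces in N, time in s.
With the tool pointing down it reaches from about 0.375 to 0.975 m from the base axis. Payload 3.8 kg.
Tool frame: the origin (TCP) lies at the very end of the fingers, on their centre line; the grasp point (between the pads) lies 19 mm behind it; z points along the fingers, y is the direction in which the jaws open and shut (so a half turn about z gives the same grasp; the last joint's range is limited). The gripper opens to 85 mm and grips with 20 to 120 N. Pads are 22 mm wide; open, the fingers measure 114 mm over their backs; the gripper's body (76 mm by 85 mm) begins 54 mm behind the grasp point. The pads swing forward as they close: fully open they stand 13 mm farther back than shut.
Start: joints at [-1.201, 0.264, 1.604, -0, 1.274, -0.037], TCP at [0.267, -0.62, 0.231] pointing down, gripper open.
Joint ranges: [-2.63, 2.63], [-0.94, 2.18], [0.31, 2.57], [-1.31, 4.45], [0, 2.66], [-2.55, 2.55]. Speed limits (rad/s): [2.57, 2.57, 3.14, 3.14, 3.14, 3.14].

## Interface

Orientations are given as a rotation vector (axis times angle).
In Python, from workcell import bot, viewer gives the robot as it stands.
- The arm moves only by the tool jog_arm, never from a script. Its argument "motion" is a list of rows, each an object of numbers: "dx", "dy", "dz": the shift along the world's x, y, z in cm; "turn": the turn about the world's z in rad. A call has 1 to 12 rows; each row shifts and turns the commanded pose from where the row before left it; what a row does not reach is not made up. A row lasts 1/12 s, in which the tool goes at most 41.7 mm and 7.16 degrees, less where a joint would pass 70% of its speed; a pose out of reach is approached as far as the arm can. A call is refused whole if a number of a shift passes 4.17 or a number of a turn 0.125, either way. A call with a gripper value outside its range is refused whole. "fingers" is the finger opening in cm, from 0 to 8.54, set as the call begins (left out, the last holds). The fingers move at their own pace and stop on an object; "grip_force" is the grip in N (left out, the last holds). Time passes only in rows, so rows that do not move let the fingers close. It gives the time, the measured TCP pose, the force and the opening at its end, in the units of the state.
- bot.read_state(): the state, without advancing time (a new reading comes with each control period).
- viewer.read_camera(name): name is "scene" or "top" or "wrist"; returns (picture, depth): 400x640x3 uint8, red, green, blue; 400x640 float32, m along the optical axis (not along the pixel's ray), 0 where there is no reading.
- viewer.camera_info(name): a dict with "vertical_fov" (degrees; the focal length in pixels is half the picture's height over the tangent of half this angle, whatever the lens; pixels are square), "cx", "cy" (the principal point, pixels), "R" (3x3) and "t" (3): a world point X has camera coordinates R X + t. Camera axes: x right, y down, z forward; pixel columns grow to the right and rows downward; lengths in m; the calibration is good to about 2 mm. The wrist camera is an equidistant fisheye: a pixel r from the principal point sees the ray r / f radians off the axis. A picture is of the moment at which its call begins: read the wrist's pose just before it. camera_info takes no time and is no camera call; for the wrist camera it gives the pose at the moment of the call.
- bot.finish_job(): hands the job in, once; it reports no verdict.
The state is a dict: "time": time; "q": joint angles; "joint_vel": joint speeds; "joint_torque": joint torques, N m; "tool_pos": TCP position; "tcp_rot": TCP orientation; "wrist_force": force on the tool from outside, world axes, zero at the start; "torque": the same for the moment, N m; "width": opening from 0.0 (shut) to 1.0 (fully open).
Only numpy, scipy, OpenCV 4.12 (cv2) and the standard library are available. Lean on these libraries where they do the work, as an engineer would, in place of code of your own. Each camera call takes 0.05 s, during which the arm holds its last target. There are 200 camera calls.

## Working session

There is one attempt and no reset: what is moved stays moved. The work goes in short steps, Python scripts to look and compute and a tool call to move; the robot and the scene stay as the last step left them, time stands still between calls to the robot, and variables do not carry over. Pictures are saved under pics/ and viewed, about 8 in all and at most 12, crops included, and the job is handed in when it is done.

Besides the shell and the picture viewer there is one more tool, called after ">>>" by a JSON object that holds its "api" and its "payload". jog_arm: Moves the arm, as the interface text tells. Its arguments: {"type":"object","properties":{"motion":{"type":"array"},"fingers":{"type":"number"},"grip_force":{"type":"number"}},"required":["motion"]}

```bash
mkdir -p pics; cat > h.py <<'E'
import numpy as np, cv2
from workcell import bot, viewer
def grab(n):
    inf=viewer.camera_info(n); im,d=viewer.read_camera(n); return im,d,inf
def cloud(d,inf):
    h,w=d.shape; f=h/2/np.tan(np.radians(inf["vertical_fov"])/2)
    v,u=np.mgrid[:h,:w]
    P=np.stack([(u-inf["cx"])/f*d,(v-inf["cy"])/f*d,d],-1)
    return (P-np.array(inf["t"]))@np.array(inf["R"])
def save(n,im,s=1):
    cv2.imwrite("pics/"+n,cv2.resize(im[:,:,::-1],None,fx=s,fy=s))
E
python3 - <<'E'
from h import *
a={n:grab(n) for n in("top","scene")}
np.savez("s0.npz",im=a["top"][0],d=a["top"][1],c=cloud(*a["top"][1:]))
save("top0.png",a["top"][0],1.25);save("sc0.png",a["scene"][0])
print(bot.read_state()); print(a["top"][2])
E
```

```text
{'time': 0.1, 'q': array([-1.20087966e+00,  2.64681331e-01,  1.60522522e+00,  2.65126255e-07,
        1.27367655e+00, -3.68842713e-02]), 'joint_vel': array([ 4.91535571e-04, -1.92767961e-03, -2.22018671e-03, -6.04317131e-05,
       -8.94227534e-05, -9.87032679e-04]), 'joint_torque': array([-2.47566522e-04, -5.16707468e+01, -3.68589628e+01,  4.82561097e-05,
        6.30129958e-03, -4.77710500e-06]), 'tool_pos': array([ 0.26685449, -0.61930932,  0.23009073]), 'tcp_rot': array([-3.07490730e+00, -6.34207776e-01,  5.17507479e-04]), 'wrist_force': array([ 0.10644474, -0.32945495,  1.21043643]), 'torque': array([ 0.0221482 , -0.03008607,  0.02241637]), 'width': 0.9986585050350031}
{'vertical_fov': 48.0025592922001, 'cx': 314.40122725003255, 'cy': 201.86411548406147, 'R': array([[-0.10542892, -0.99441627, -0.00458461],
       [-0.97014039,  0.10386567, -0.21917926],
       [ 0.2184316 , -0.01866011, -0.97567384]]), 't': array([0.05041882, 0.56065166, 1.10479532])}
```

View pics/top0.png

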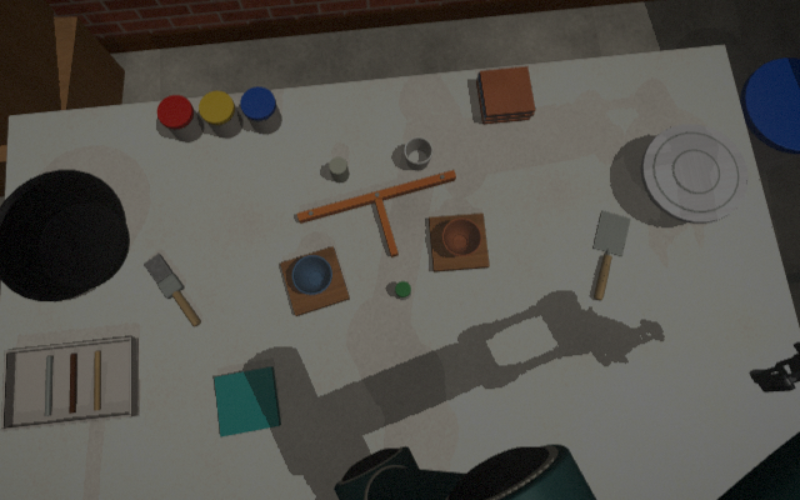

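View pics/sc0.png

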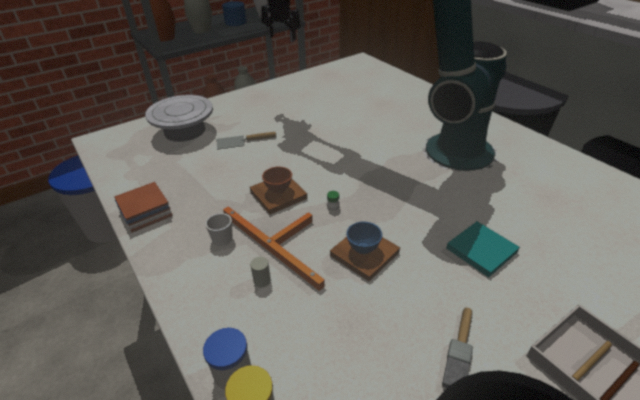

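The blue-bowl bat is at (313,280) in the top view. It is wooden, stands left of the rib and carries the blue bowl, so it is the target. The turquoise slab at (246,401) has no bowl and is the look-alike. The fence joint is at (378,197), the jar at (402,290), and the red bat at (460,243).

```bash
cat >> h.py <<'E'
def rot(a): return np.array([[np.cos(a),-np.sin(a)],[np.sin(a),np.cos(a)]])
def ang(a): return (a+np.pi/4)%(np.pi/2)-np.pi/4
def masks(im,c):
    hsv=cv2.cvtColor(im,cv2.COLOR_RGB2HSV); H,S,V=hsv[...,0].astype(int),hsv[...,1],hsv[...,2]
    z=c[...,2]; roi=(c[...,0]>.3)&(c[...,0]<1.0)&(abs(c[...,1])<.4)
    return H,S,V,z,roi
def rect(p):
    (cx,cy),(w,h),a=cv2.minAreaRect((p*1000).astype(np.float32)); return cx,cy,w,h,ang(np.radians(a))
E
python3 - <<'E'
from h import *
s=np.load("s0.npz");im,c=s["im"],s["c"]
H,S,V,z,roi=masks(im,c)
for n,(u,v) in dict(bat=(320,305),bat2=(290,290),fence=(330,210),rib=(387,230),table=(350,270),bowl=(313,275),bowlrim=(293,270),red=(440,262),jar=(402,290)).items():
    u,v=int(u/1.25),int(v/1.25);print(n,H[v,u],S[v,u],V[v,u],c[v,u].round(4))
m=((z>.010)&roi).astype(np.uint8)
n,l,st,ce=cv2.connectedComponentsWithStats(m)
for i in range(1,n):
    if st[i,4]>60:
        p=c[l==i];print(i,st[i],p.mean(0).round(4),"zmax",p[:,2].max().round(3),"rect",np.round(rect(p[:,:2]),3))
save("crop0.png",im[140:260,200:420],3.5)
E
```

```text
bat 14 137 82 [0.4752 0.1552 0.021 ]
bat2 13 135 83 [0.5141 0.2164 0.0192]
fence 12 174 114 [0.6798 0.1168 0.026 ]
rib 12 186 114 [ 6.214e-01 -6.000e-04  2.730e-02]
table 30 16 115 [ 5.476e-01  8.690e-02 -5.000e-04]
bowl 104 93 77 [0.5408 0.166  0.022 ]
bowlrim 105 83 74 [0.5461 0.1998 0.0702]
red 13 147 87 [ 0.5419 -0.1083  0.0206]
jar 63 129 75 [ 0.4848 -0.0181  0.047 ]
148 [ 382   53   47   46 1737] [ 0.9008 -0.2976  0.0525] zmax 1.201 rect [ 6.29372e+02 -1.91273e+02  1.43575e+02  7.47582e+02 -3.75000e-01]
192 [192  69  34  37 884] [0.9099 0.2443 0.0756] zmax 1.201 rect [6.39999e+02 1.21550e+02 6.95074e+02 7.46270e+01 4.24000e-01]
201 [ 150   72   44   38 1091] [0.9101 0.342  0.0731] zmax 1.201 rect [6.46323e+02 1.74115e+02 7.42879e+02 1.03394e+02 5.84000e-01]
267 [323 109  24  27 372] [ 0.7855 -0.0875  0.0512] zmax 1.201 rect [ 5.65706e+02 -2.65960e+01  6.23900e+01  5.17759e+02 -2.71000e-01]
300 [263 125  16  21 254] [0.7606 0.0883 0.0597] zmax 1.201 rect [5.50257e+02 4.34270e+01 4.87038e+02 3.94400e+01 2.08000e-01]
333 [ 238  136  127   69 1322] [0.6856 0.0098 0.0291] zmax 1.201 rect [ 5.69809e+02 -5.37140e+01  4.12849e+02  3.48539e+02  4.53000e-01]
431 [ 343  170   49   47 1947] [ 0.5782 -0.1511  0.0349] zmax 1.201 rect [ 4.69311e+02 -1.16539e+02  1.46240e+02  3.86584e+02 -3.13000e-01]
490 [ 224  197   56   56 2023] [0.527  0.1618 0.0343] zmax 1.201 rect [4.39328e+02 1.30699e+02 3.27743e+02 1.32433e+02 3.48000e-01]
540 [316 225  13  15 156] [ 0.4864 -0.0211  0.0403] zmax 0.05 rect [ 4.87449e+02 -2.13750e+01  3.19110e+01  3.26420e+01 -1.07000e-01]
728 [ 171  293   51   29 1080] [0.3282 0.3203 0.0207] zmax 1.201 rect [3.32444e+02 1.99461e+02 6.03780e+01 3.72223e+02 3.00000e-02]
```

View pics/crop0.png

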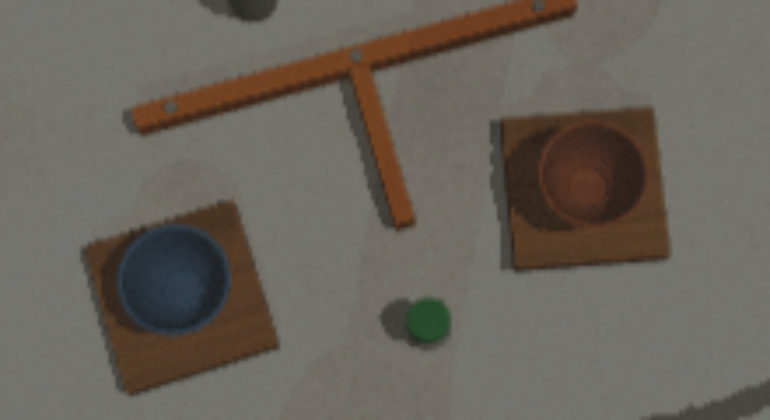

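```bash
cat >> h.py <<'E'
from scipy.optimize import least_squares
def plane(uv,inf,z,h=400):
    f=h/2/np.tan(np.radians(inf["vertical_fov"])/2); R=np.array(inf["R"]);t=np.array(inf["t"])
    r=np.c_[(uv[:,0]-inf["cx"])/f,(uv[:,1]-inf["cy"])/f,np.ones(len(uv))]@R; C=-R.T@t
    return (C+r*((z-C[2])/r[:,2])[:,None])[:,:2]
def boxsdf(p,hx,hy):
    q=abs(p)-[hx,hy]; return np.hypot(*np.maximum(q,0).T)+np.minimum(q.max(1),0)
def fit(P,sdf,x0):
    f=lambda x:(sdf((P-x[:2])@rot(x[2]))-x[3]/1)*1000
    r=least_squares(f,list(x0)+[-.001],loss="soft_l1",x_scale=[.01,.01,.1,.001]); return r.x,np.median(abs(r.fun-0))
def tsdf(p): return np.minimum(boxsdf(p-[.009,0],.009,.18),boxsdf(p-[-.06,0],.07,.008))
def contour(m):
    cs,_=cv2.findContours(m.astype(np.uint8),cv2.RETR_EXTERNAL,cv2.CHAIN_APPROX_NONE)
    return max(cs,key=cv2.contourArea)[:,0].astype(float)
def measure(show=True,win=None):
    im,d,inf=grab("top"); c=cloud(d,inf); H,S,V,z,roi=masks(im,c)
    wood=(S>105)&(H>=5)&(H<=20)&roi
    F=wood&(z>.020)&(z<.034)&(S>150)
    tmp=F.astype(np.uint8); n,l,st,_=cv2.connectedComponentsWithStats(tmp)
    F=(l==1+np.argmax(np.where(st[1:,0]<300,st[1:,2],0)))
    fe,e1=fit(plane(contour(F),inf,.026),tsdf,[.68,.01,-.15])
    blue=(H>95)&(H<125)&(S>45)&roi&(c[...,1]>-.05)&(z>.01)
    n,l,st,_=cv2.connectedComponentsWithStats(blue.astype(np.uint8)); B=l==1+np.argmax(st[1:,4])
    bc=plane(np.argwhere(B)[:,::-1].astype(float),inf,.07); 
    rim=B&(z>.062)&(z<.08); bw=np.array(cv2.minEnclosingCircle((c[rim][:,:2]*1000).astype(np.float32))[0])/1000
    T=(wood&(z>.012)&(z<.026)&(c[...,1]>fe[1]+.0)&~F)|B
    T=cv2.morphologyEx(T.astype(np.uint8),cv2.MORPH_OPEN,np.ones((3,3)))
    n,l,st,_=cv2.connectedComponentsWithStats(T); k=np.bincount(l[B]);k[0]=0;T=l==k.argmax()
    K=contour(T); 
    near=cv2.dilate(B.astype(np.uint8),np.ones((5,5)))[K[:,1].astype(int),K[:,0].astype(int)]>0
    ba,e2=fit(plane(K[~near],inf,.02),lambda p:boxsdf(p,.06,.06),[*bw,fe[2]])
    return dict(fence=fe,e1=e1,bat=ba,e2=e2,bowl=bw,bowl_in_bat=(bw-ba[:2])@rot(ba[2]),bat_in_fence=(ba[:2]-fe[:2])@rot(fe[2]),dang=ba[2]-fe[2],im=im,inf=inf,T=T,F=F)
def rep(m):
    for k in("fence","e1","bat","e2","bowl","bowl_in_bat","bat_in_fence","dang"): print(k,np.round(m[k],4))
E
python3 - <<'E'
from h import *
m=measure();rep(m)
im=m["im"].copy();im[m["T"]]=(0,255,0);im[m["F"]]=(255,0,255);
save("mask0.png",im[90:270,180:420],3.3)
E
```

```text
fence [ 0.6941  0.011   0.1765 -0.0022]
e1 0.7704
bat [ 0.5298  0.1637  0.2099 -0.0022]
e2 0.6914
bowl [0.5338 0.1616]
bowl_in_bat [ 0.0035 -0.0029]
bat_in_fence [-0.135   0.1792]
dang 0.0335
```

View pics/mask0.png

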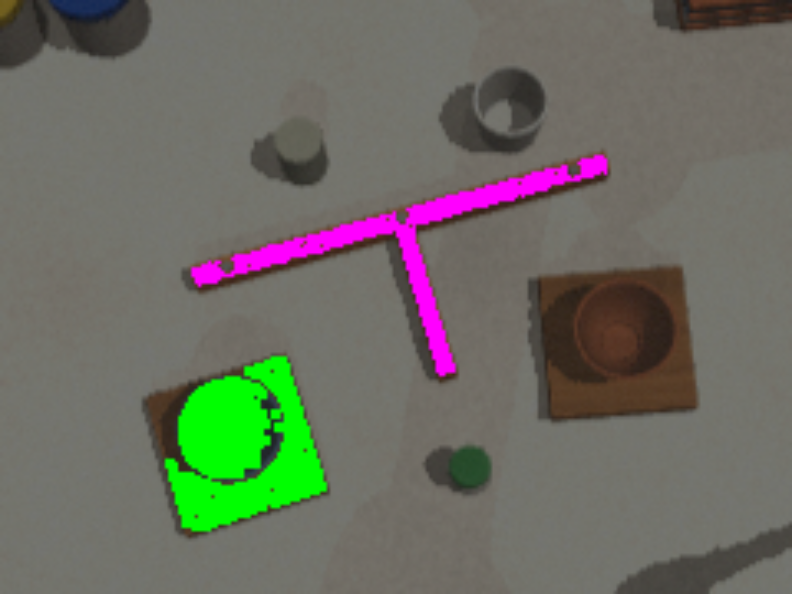

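The mask lies on the fence and the bat, apart from the bat's shadowed upper-left corner, which I'll relax. The enlarged crop confirms the wooden bat with the blue bowl as the target. Plan: open the fingers 4 cm so they touch one edge at two points, push the bat to the rail first because the jar blocks going to the rib first, then push it along to the rib.

>>> {"api": "jog_arm", "payload": {"motion": [{"dx":0.8,"dy":3.8},{"dx":0.8,"dy":3.8},{"dx":0.8,"dy":3.8},{"dx":0.8,"dy":3.8},{"dx":0.8,"dy":3.8},{"dx":0.8,"dy":3.8},{"dx":0.8,"dy":3.8},{"dx":0.8,"dy":3.8},{"dx":0.8,"dy":3.8},{"dx":0.8,"dy":3.8}], "fingers": 4}}

```text
validation failed for argument at $.mo...
```

>>> {"api": "jog_arm", "payload": {"motion": [{"dx":0.8,"dy":3.8,"dz":-0.8,"turn":-0.023},{"dx":0.8,"dy":3.8,"dz":-0.8,"turn":-0.023},{"dx":0.8,"dy":3.8,"dz":-0.8,"turn":-0.023},{"dx":0.8,"dy":3.8,"dz":-0.8,"turn":-0.023},{"dx":0.8,"dy":3.8,"dz":-0.8,"turn":-0.023},{"dx":0.8,"dy":3.8,"dz":-0.8,"turn":-0.023},{"dx":0.8,"dy":3.8,"dz":-0.8,"turn":-0.023},{"dx":0.8,"dy":3.8,"dz":-0.8,"turn":-0.023},{"dx":0.8,"dy":3.8,"dz":-0.8,"turn":-0.023},{"dx":0.8,"dy":3.8,"dz":-0.8,"turn":-0.023},{},{}]}}

```text
validation failed for argument at $.mo...
```

```bash
sed -i 's/T=(wood&(z>.012)/T=((S>50)\&(H<25)\&roi\&(z>.012)/' h.py
cat >> h.py <<'E'
def tool(fe):
    s=bot.read_state(); R,_=cv2.Rodrigues(s["tcp_rot"]); y=R[:,1]
    a=np.arctan2(y[1],y[0])
    print("t",round(s["time"],2),"tcp",s["tool_pos"].round(4),"in fence",((s["tool_pos"][:2]-fe[:2])@rot(fe[2])).round(4),"jaw-fence",round(a-fe[2],4),"F",s["wrist_force"].round(1),"w",round(s["width"],3),"q6",round(s["q"][5],2))
E
python3 - <<'E'
from h import *
m=measure();rep(m);tool(m["fence"])
im,d,inf=grab("wrist");im2=m["im"].copy();im2[m["T"]]=(0,255,0)
save("w1.png",np.hstack([cv2.resize(im,(480,300)),cv2.resize(im2[140:340,180:420],(320,300))]))
E
```

```text
fence [ 0.6941  0.011   0.1761 -0.0022]
e1 0.7472
bat [ 0.5304  0.1639  0.2076 -0.0014]
e2 0.6816
bowl [0.5334 0.1617]
bowl_in_bat [ 0.0024 -0.0028]
bat_in_fence [-0.1344  0.1792]
dang 0.0315
t 0.2 tcp [ 0.2669 -0.6195  0.2304] in fence [-0.531  -0.5459] jaw-fence -1.34 F [-0.2  0.3 -0.1] w 1.004 q6 -0.04
```

View pics/w1.png

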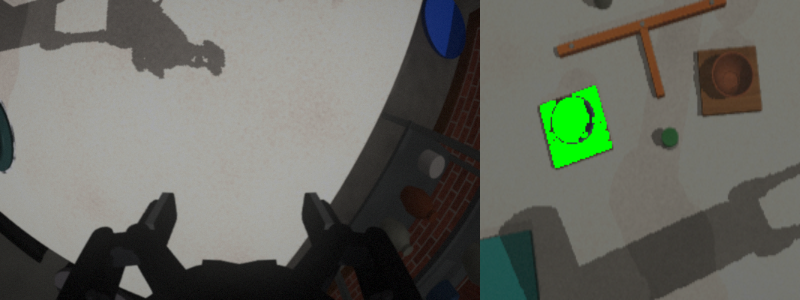

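The moves were rejected, so the arm is still at the start with the gripper open (left half). On the right, the mask now covers the whole bat. I'll retry with every key given.

>>> {"api": "jog_arm", "payload": {"motion": [{"dx":0.8,"dy":3.8,"dz":0,"turn":0},{"dx":0.8,"dy":3.8,"dz":0,"turn":0},{"dx":0.8,"dy":3.8,"dz":0,"turn":0},{"dx":0.8,"dy":3.8,"dz":0,"turn":0},{"dx":0.8,"dy":3.8,"dz":0,"turn":0},{"dx":0.8,"dy":3.8,"dz":0,"turn":0},{"dx":0.8,"dy":3.8,"dz":0,"turn":0},{"dx":0.8,"dy":3.8,"dz":0,"turn":0},{"dx":0.8,"dy":3.8,"dz":0,"turn":0},{"dx":0.8,"dy":3.8,"dz":0,"turn":0}], "fingers": 4}}

```text
time: 1.08
tool_pos: [0.3469, -0.2381, 0.2313]
tcp_rot: [3.077, 0.633, 0.001]
wrist_force: [0.9, 0.3, -0.4]
width: 0.469
```

>>> {"api": "jog_arm", "payload": {"motion": [{"dx":0.8,"dy":3.8,"dz":-0.8,"turn":-0.023},{"dx":0.8,"dy":3.8,"dz":-0.8,"turn":-0.023},{"dx":0.8,"dy":3.8,"dz":-0.8,"turn":-0.023},{"dx":0.8,"dy":3.8,"dz":-0.8,"turn":-0.023},{"dx":0.8,"dy":3.8,"dz":-0.8,"turn":-0.023},{"dx":0.8,"dy":3.8,"dz":-0.8,"turn":-0.023},{"dx":0.8,"dy":3.8,"dz":-0.8,"turn":-0.023},{"dx":0.8,"dy":3.8,"dz":-0.8,"turn":-0.023},{"dx":0.8,"dy":3.8,"dz":-0.8,"turn":-0.023},{"dx":0.8,"dy":3.8,"dz":-0.8,"turn":-0.023},{"dx":0,"dy":0,"dz":0,"turn":0},{"dx":0,"dy":0,"dz":0,"turn":0}]}}

```text
time: 2.08
tool_pos: [0.4266, 0.1418, 0.1507]
tcp_rot: [3.128, 0.285, -0.002]
wrist_force: [-0.2, -0.1, 0.6]
width: 0.469
```

```bash
python3 - <<'E'
from h import *
fe=np.array([.6941,.011,.1763]);tool(fe)
im,d,inf=grab("wrist"); save("w2.png",im)
E
```

```text
t 2.08 tcp [0.4266 0.1418 0.1507] in fence [-0.2405  0.1757] jaw-fence -1.5655 F [-0.2 -0.1  0.6] w 0.469 q6 1.65
```

View pics/w2.png

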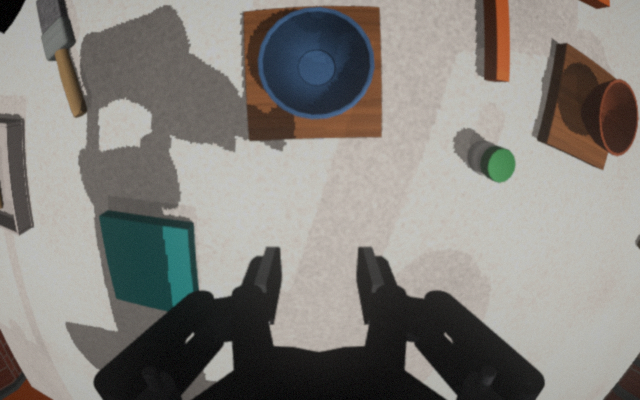

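The wrist view shows the fingers at (272,280) and (368,280), 40 mm apart, facing the bat's near edge at row 137. I'll check the height of the fingertips from the depth.

```bash
python3 - <<'E'
from h import *
im,d,inf=grab("wrist"); f=200/np.tan(np.radians(inf["vertical_fov"])/2)
s=bot.read_state()
v,u=np.mgrid[235:320,245:395]; a=u-inf["cx"];b=v-inf["cy"];r=np.hypot(a,b);th=r/f;k=np.tan(th)/np.maximum(r,1e-9)
D=d[235:320,245:395]; P=np.stack([a*k*D,b*k*D,D],-1); W=(P-np.array(inf["t"]))@np.array(inf["R"])
R,_=cv2.Rodrigues(s["tcp_rot"]); L=(W-s["tool_pos"])@R*1000
dark=(im[235:320,245:395].max(2)<70)&(D>0)&(L[...,2]<60)&(L[...,2]>-40)
Q=L[dark]; print(len(Q)); 
for sg in(1,-1):
    q=Q[Q[:,1]*sg>0]; print(np.percentile(q[:,2],[50,90,95,99,100]).round(1)); t=q[q[:,2]>np.percentile(q[:,2],60)]; print(t.min(0).round(1),t.max(0).round(1))
E
```

```text
2741
[-26.8 -12.3  -9.7  -6.8  -4.4]
[ -9.3  18.  -23.7] [11.3 31.5 -4.4]
[-26.7 -12.2  -9.1  -6.6  -5.3]
[ -9.5 -34.9 -23.1] [ 11.3 -21.3  -5.3]
```

>>> {"api": "jog_arm", "payload": {"motion": [{"dx":-0.05,"dy":0.3,"dz":-2.4,"turn":-0.005},{"dx":0,"dy":0,"dz":-2.4,"turn":0},{"dx":0,"dy":0,"dz":-2.4,"turn":0},{"dx":0,"dy":0,"dz":-2.4,"turn":0},{"dx":0,"dy":0,"dz":-2.4,"turn":0},{"dx":0,"dy":0,"dz":-1.6,"turn":0},{"dx":0,"dy":0,"dz":-1.0,"turn":0},{"dx":0.49,"dy":0.09,"dz":0,"turn":0},{"dx":0.49,"dy":0.09,"dz":0,"turn":0},{"dx":0.49,"dy":0.09,"dz":0,"turn":0},{"dx":0.49,"dy":0.09,"dz":0,"turn":0}]}}

```text
time: 3.1
tool_pos: [0.4487, 0.147, 0.007]
tcp_rot: [-3.129, -0.269, -0.006]
wrist_force: [0.3, 0.9, 0.8]
width: 0.471
```

>>> {"api": "jog_arm", "payload": {"motion": [{"dx":0.39,"dy":0.07,"dz":0,"turn":0},{"dx":0.3,"dy":0.05,"dz":0,"turn":0},{"dx":0.3,"dy":0.05,"dz":0,"turn":0},{"dx":0.3,"dy":0.05,"dz":0,"turn":0},{"dx":0.3,"dy":0.05,"dz":0,"turn":0},{"dx":0.3,"dy":0.05,"dz":0,"turn":0},{"dx":0.3,"dy":0.05,"dz":0,"turn":0},{"dx":0.3,"dy":0.05,"dz":0,"turn":0},{"dx":0.3,"dy":0.05,"dz":0,"turn":0},{"dx":0.3,"dy":0.05,"dz":0,"turn":0}]}}

```text
time: 3.93
tool_pos: [0.4735, 0.1515, 0.0044]
tcp_rot: [3.129, 0.27, -0.012]
wrist_force: [-7.1, 0.3, 6.0]
width: 0.469
```

```bash
python3 - <<'E'
from h import *
m=measure();rep(m);tool(np.array([.6941,.011,.1763]))
save("t3.png",m["im"][90:290,180:420],3)
E
```

```text
fence [ 0.6939  0.011   0.1774 -0.0021]
e1 0.7491
bat [ 0.9022  0.2426  0.1774 -0.001 ]
e2 nan
bowl [0.9022 0.2426]
bowl_in_bat [0. 0.]
bat_in_fence [0.2458 0.1912]
dang 0.0
t 3.98 tcp [0.4749 0.1516 0.0045] in fence [-0.1911  0.1769] jaw-fence -1.5749 F [-1.1 -0.1 -0.9] w 0.468 q6 1.66
  return _methods._mean(a, axis=axis, dtype=dtype,
  ret = ret.dtype.type(ret / rcount)
```

View pics/t3.png

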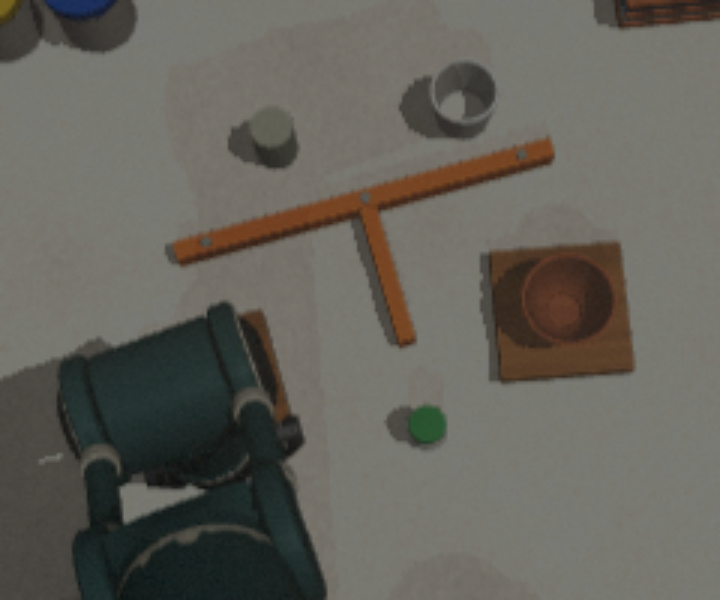

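The top view is blocked by the arm, which covers the bat at (250,380), so I'm relying on the tool pose and force. The bat has moved about 15 mm, with about 60 mm left to the rail.

>>> {"api": "jog_arm", "payload": {"motion": [{"dx":0.3,"dy":0.05,"dz":0,"turn":0},{"dx":0.3,"dy":0.05,"dz":0,"turn":0},{"dx":0.39,"dy":0.07,"dz":0,"turn":0},{"dx":0.39,"dy":0.07,"dz":0,"turn":0},{"dx":0.39,"dy":0.07,"dz":0,"turn":0},{"dx":0.39,"dy":0.07,"dz":0,"turn":0},{"dx":0.39,"dy":0.07,"dz":0,"turn":0},{"dx":0.39,"dy":0.07,"dz":0,"turn":0},{"dx":0.39,"dy":0.07,"dz":0,"turn":0},{"dx":0.39,"dy":0.07,"dz":0,"turn":0},{"dx":0.39,"dy":0.07,"dz":0,"turn":0},{"dx":0.3,"dy":0.05,"dz":0,"turn":0}]}}

```text
time: 4.98
tool_pos: [0.5191, 0.1593, 0.0044]
tcp_rot: [3.129, 0.27, -0.007]
wrist_force: [-5.0, -0.6, 1.4]
width: 0.472
```

```bash
python3 - <<'E'
from h import *
tool(np.array([.6941,.011,.1763]))
im,d,inf=grab("wrist"); save("w4.png",im)
E
```

```text
t 4.98 tcp [0.5191 0.1593 0.0044] in fence [-0.1462  0.1767] jaw-fence -1.5752 F [-5.  -0.6  1.4] w 0.472 q6 1.65
```

View pics/w4.png

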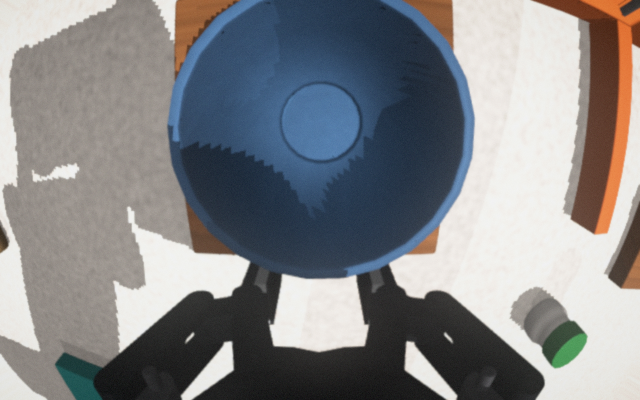

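The wrist view shows the bat square on the fingers, with its near edge at row 255. The bowl sits centred at (320,122) and is clear of the gripper. About 13 mm is left, so I'll slow down.

>>> {"api": "jog_arm", "payload": {"motion": [{"dx":0.2,"dy":0.035,"dz":0,"turn":0},{"dx":0.2,"dy":0.035,"dz":0,"turn":0},{"dx":0.2,"dy":0.035,"dz":0,"turn":0},{"dx":0.2,"dy":0.035,"dz":0,"turn":0},{"dx":0.15,"dy":0.025,"dz":0,"turn":0},{"dx":0.1,"dy":0.02,"dz":0,"turn":0},{"dx":0.1,"dy":0.02,"dz":0,"turn":0}]}}

```text
time: 5.62
tool_pos: [0.5327, 0.1617, 0.0051]
tcp_rot: [3.13, 0.27, -0.0]
wrist_force: [-2.2, -1.0, -1.2]
width: 0.469
```

>>> {"api": "jog_arm", "payload": {"motion": [{"dx":0.1,"dy":0.02,"dz":0,"turn":0},{"dx":0.1,"dy":0.02,"dz":0,"turn":0}]}}

```text
time: 5.78
tool_pos: [0.5347, 0.1621, 0.0052]
tcp_rot: [3.13, 0.27, -0.0]
wrist_force: [-2.2, -1.2, -2.3]
width: 0.462
```

```bash
python3 - <<'E'
from h import *
tool(np.array([.6941,.011,.1763]))
E
```

```text
t 5.78 tcp [0.5347 0.1621 0.0052] in fence [-0.1304  0.1767] jaw-fence -1.5753 F [-2.2 -1.2 -2.3] w 0.462 q6 1.65
```

>>> {"api": "jog_arm", "payload": {"motion": [{"dx":0.1,"dy":0.02,"dz":0,"turn":0},{"dx":0.1,"dy":0.02,"dz":0,"turn":0}]}}

```text
time: 5.95
tool_pos: [0.5357, 0.1624, 0.0052]
tcp_rot: [3.13, 0.27, -0.004]
wrist_force: [-7.3, -1.8, 3.4]
width: 0.465
```

>>> {"api": "jog_arm", "payload": {"motion": [{"dx":0.1,"dy":0.02,"dz":0,"turn":0}]}}

```text
time: 6.03
tool_pos: [0.5358, 0.1624, 0.0052]
tcp_rot: [3.129, 0.27, -0.007]
wrist_force: [-9.6, -0.9, 6.9]
width: 0.467
```

>>> {"api": "jog_arm", "payload": {"motion": [{"dx":0.1,"dy":0.02,"dz":0,"turn":0}]}}

```text
time: 6.12
tool_pos: [0.5358, 0.1624, 0.0052]
tcp_rot: [3.129, 0.269, -0.01]
wrist_force: [-13.1, -1.8, 9.4]
width: 0.471
```

The force rises and the tool has stopped, so the bat is against the rail. I'll back off, go up and round, turning a quarter turn to the +y side.

>>> {"api": "jog_arm", "payload": {"motion": [{"dx":-0.3,"dy":-0.05,"dz":0,"turn":0},{"dx":-0.5,"dy":-0.09,"dz":0,"turn":0},{"dx":-0.8,"dy":-0.14,"dz":0,"turn":0},{"dx":-1.0,"dy":-0.18,"dz":0,"turn":0},{"dx":-1.0,"dy":-0.18,"dz":0,"turn":0},{"dx":0,"dy":0,"dz":2,"turn":0},{"dx":0,"dy":0,"dz":3.5,"turn":0},{"dx":0,"dy":0,"dz":3.5,"turn":0},{"dx":0,"dy":0,"dz":3,"turn":0.1}]}}

```text
time: 6.87
tool_pos: [0.5019, 0.1564, 0.127]
tcp_rot: [-3.112, -0.427, -0.001]
wrist_force: [0.3, 0.0, 0.0]
width: 0.464
```

>>> {"api": "jog_arm", "payload": {"motion": [{"dx":0.7,"dy":1.0,"dz":0,"turn":0.123},{"dx":0.7,"dy":1.0,"dz":0,"turn":0.123},{"dx":0.7,"dy":1.0,"dz":0,"turn":0.123},{"dx":0.7,"dy":1.0,"dz":0,"turn":0.123},{"dx":0.7,"dy":1.0,"dz":0,"turn":0.123},{"dx":0.7,"dy":1.0,"dz":0,"turn":0.123},{"dx":0.7,"dy":1.0,"dz":0,"turn":0.123},{"dx":0.7,"dy":1.0,"dz":0,"turn":0.123},{"dx":0.7,"dy":1.0,"dz":0,"turn":0.123},{"dx":0.7,"dy":1.0,"dz":0,"turn":0.123},{"dx":0.7,"dy":1.0,"dz":0,"turn":0.123},{"dx":0.4,"dy":1.0,"dz":0,"turn":0.123}]}}

```text
time: 7.87
tool_pos: [0.5835, 0.2768, 0.1252]
tcp_rot: [2.009, 2.415, 0.0]
wrist_force: [0.6, -0.2, -0.2]
width: 0.466
```

>>> {"api": "jog_arm", "payload": {"motion": [{"dx":0,"dy":0,"dz":0,"turn":0},{"dx":0,"dy":0,"dz":0,"turn":0}]}}

```text
time: 8.03
tool_pos: [0.583, 0.2765, 0.125]
tcp_rot: [-2.019, -2.406, 0.001]
wrist_force: [-0.7, -0.1, -0.1]
width: 0.467
```

```bash
python3 - <<'E'
from h import *
m=measure();rep(m);tool(np.array([.6941,.011,.1763]))
im2=m["im"].copy();im2[m["T"]]=(0,255,0)
w=grab("wrist")[0]
save("t5.png",np.hstack([cv2.resize(w,(400,300)),cv2.resize(im2[110:290,180:420],(400,300))]))
E
```

```text
fence [ 0.694   0.011   0.1765 -0.0023]
e1 0.7897
bat [ 0.6054  0.1746  0.1728 -0.0012]
e2 0.6798
bowl [0.6082 0.1723]
bowl_in_bat [ 0.0024 -0.0028]
bat_in_fence [-0.0584  0.1766]
dang -0.0036
t 8.08 tcp [0.5828 0.2761 0.125 ] in fence [-0.0631  0.2805] jaw-fence -0.0022 F [-0.4 -0.  -0.6] w 0.469 q6 0.23
```

View pics/t5.png

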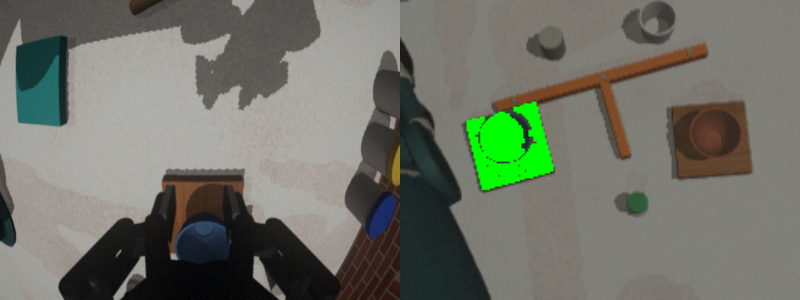

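The bat is now square at the rail (angle −0.004 rad to the fence) and the bowl offset is unchanged. The right half shows the bat at (510,145) touching the rail end, and the left half shows the tool beyond the bat's +y edge. I'll lower and push towards the rib.

>>> {"api": "jog_arm", "payload": {"motion": [{"dx":0.4,"dy":0.07,"dz":-2.5,"turn":0.002},{"dx":0,"dy":0,"dz":-3,"turn":0},{"dx":0,"dy":0,"dz":-3,"turn":0},{"dx":0,"dy":0,"dz":-2,"turn":0},{"dx":0,"dy":0,"dz":-1.5,"turn":0},{"dx":0.1,"dy":-0.57,"dz":0,"turn":0},{"dx":0.1,"dy":-0.57,"dz":0,"turn":0},{"dx":0.1,"dy":-0.57,"dz":0,"turn":0},{"dx":0.1,"dy":-0.57,"dz":0,"turn":0},{"dx":0.07,"dy":-0.39,"dz":0,"turn":0},{"dx":0.05,"dy":-0.3,"dz":0,"turn":0},{"dx":0.05,"dy":-0.3,"dz":0,"turn":0}]}}

```text
time: 9.13
tool_pos: [0.5942, 0.2456, 0.0069]
tcp_rot: [-2.016, -2.409, -0.005]
wrist_force: [-2.5, 6.6, 2.5]
width: 0.47
```

>>> {"api": "jog_arm", "payload": {"motion": [{"dx":0.05,"dy":-0.3,"dz":0,"turn":0},{"dx":0.05,"dy":-0.3,"dz":0,"turn":0},{"dx":0.05,"dy":-0.3,"dz":0,"turn":0},{"dx":0.05,"dy":-0.3,"dz":0,"turn":0},{"dx":0.07,"dy":-0.39,"dz":0,"turn":0},{"dx":0.07,"dy":-0.39,"dz":0,"turn":0},{"dx":0.07,"dy":-0.39,"dz":0,"turn":0},{"dx":0.07,"dy":-0.39,"dz":0,"turn":0},{"dx":0.07,"dy":-0.39,"dz":0,"turn":0}]}}

```text
time: 9.88
tool_pos: [0.5995, 0.2151, 0.0069]
tcp_rot: [-2.014, -2.41, -0.006]
wrist_force: [-1.3, 6.4, 4.5]
width: 0.467
```

```bash
python3 - <<'E'
from h import *
m=measure();rep(m);tool(np.array([.6941,.011,.1763]))
save("t6.png",m["im"][110:290,180:420],3)
E
```

```text
fence [ 0.694   0.0109  0.1744 -0.0022]
e1 0.7344
bat [ 0.6113  0.1431  0.1799 -0.0012]
e2 1.0179
bowl [0.6143 0.1407]
bowl_in_bat [ 0.0025 -0.0029]
bat_in_fence [-0.0585  0.1446]
dang 0.0055
t 9.93 tcp [0.5997 0.2143 0.0068] in fence [-0.0573  0.2167] jaw-fence 0.0018 F [-2.1  5.2  3.6] w 0.468 q6 0.12
```

View pics/t6.png

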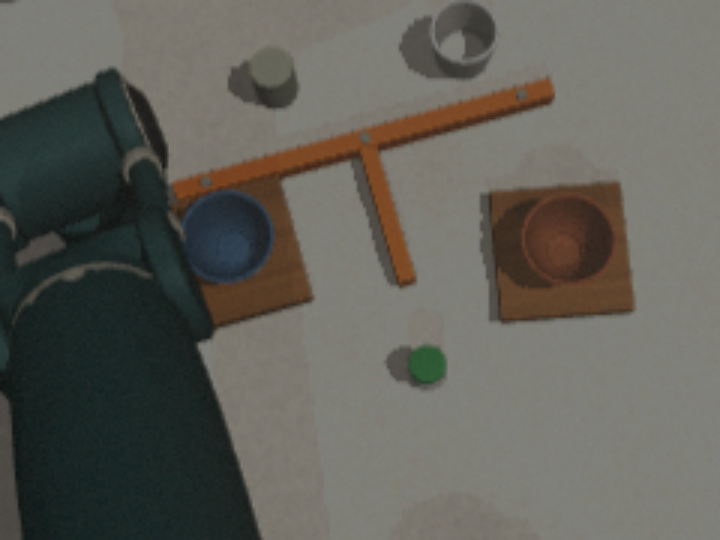

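The bat at (250,245) is sliding square along the rail with the bowl centred. About 76 mm is left to the rib.

>>> {"api": "jog_arm", "payload": {"motion": [{"dx":0.05,"dy":-0.3,"dz":0,"turn":0},{"dx":0.05,"dy":-0.3,"dz":0,"turn":0},{"dx":0.07,"dy":-0.39,"dz":0,"turn":0},{"dx":0.07,"dy":-0.39,"dz":0,"turn":0},{"dx":0.07,"dy":-0.39,"dz":0,"turn":0},{"dx":0.07,"dy":-0.39,"dz":0,"turn":0},{"dx":0.07,"dy":-0.39,"dz":0,"turn":0},{"dx":0.07,"dy":-0.39,"dz":0,"turn":0},{"dx":0.07,"dy":-0.39,"dz":0,"turn":0},{"dx":0.07,"dy":-0.39,"dz":0,"turn":0},{"dx":0.07,"dy":-0.39,"dz":0,"turn":0},{"dx":0.07,"dy":-0.39,"dz":0,"turn":0}]}}

```text
time: 10.93
tool_pos: [0.6075, 0.17, 0.0068]
tcp_rot: [-2.015, -2.41, -0.006]
wrist_force: [-1.9, 7.2, 3.8]
width: 0.472
```

>>> {"api": "jog_arm", "payload": {"motion": [{"dx":0.07,"dy":-0.39,"dz":0,"turn":0},{"dx":0.07,"dy":-0.39,"dz":0,"turn":0},{"dx":0.07,"dy":-0.39,"dz":0,"turn":0},{"dx":0.05,"dy":-0.3,"dz":0,"turn":0},{"dx":0.05,"dy":-0.3,"dz":0,"turn":0},{"dx":0.04,"dy":-0.2,"dz":0,"turn":0},{"dx":0.04,"dy":-0.2,"dz":0,"turn":0}]}}

```text
time: 11.52
tool_pos: [0.6114, 0.1483, 0.0068]
tcp_rot: [-2.015, -2.409, -0.005]
wrist_force: [-3.5, 6.4, 4.5]
width: 0.467
```

```bash
python3 - <<'E'
from h import *
m=measure();rep(m);tool(np.array([.6941,.011,.1763]))
E
```

```text
fence [ 0.6941  0.0109  0.1754 -0.002 ]
e1 0.769
bat [ 0.9036  0.2447  0.1754 -0.001 ]
e2 nan
bowl [0.9036 0.2447]
bowl_in_bat [0. 0.]
bat_in_fence [0.2471 0.1936]
dang 0.0
t 11.57 tcp [0.6115 0.148  0.0068] in fence [-0.0573  0.1493] jaw-fence 0.0017 F [-2.4  5.7  3.9] w 0.471 q6 0.02
  return _methods._mean(a, axis=axis, dtype=dtype,
  ret = ret.dtype.type(ret / rcount)
```

About 9 mm left.

>>> {"api": "jog_arm", "payload": {"motion": [{"dx":0.03,"dy":-0.2,"dz":0,"turn":0},{"dx":0.03,"dy":-0.2,"dz":0,"turn":0},{"dx":0.03,"dy":-0.15,"dz":0,"turn":0},{"dx":0.02,"dy":-0.1,"dz":0,"turn":0},{"dx":0.02,"dy":-0.1,"dz":0,"turn":0}]}}

```text
time: 11.98
tool_pos: [0.6127, 0.1409, 0.0069]
tcp_rot: [-2.015, -2.41, -0.005]
wrist_force: [-2.8, 6.8, 4.3]
width: 0.465
```

>>> {"api": "jog_arm", "payload": {"motion": [{"dx":0.02,"dy":-0.1,"dz":0,"turn":0},{"dx":0.02,"dy":-0.1,"dz":0,"turn":0}]}}

```text
time: 12.15
tool_pos: [0.6131, 0.139, 0.0068]
tcp_rot: [-2.014, -2.41, -0.005]
wrist_force: [-2.1, 7.5, 4.4]
width: 0.468
```

>>> {"api": "jog_arm", "payload": {"motion": [{"dx":0.02,"dy":-0.1,"dz":0,"turn":0}]}}

```text
time: 12.23
tool_pos: [0.6131, 0.1387, 0.0068]
tcp_rot: [-2.015, -2.408, -0.007]
wrist_force: [-2.2, 12.9, 5.3]
width: 0.47
```

>>> {"api": "jog_arm", "payload": {"motion": [{"dx":0.02,"dy":-0.1,"dz":0,"turn":0}]}}

```text
time: 12.32
tool_pos: [0.6132, 0.1387, 0.0069]
tcp_rot: [-2.015, -2.407, -0.008]
wrist_force: [-3.6, 16.5, 4.9]
width: 0.471
```

The tool has stopped against the rib (force up to 16 N). I'll back off, rise and go to the robot side for a final nudge against the rail, measuring on the way.

>>> {"api": "jog_arm", "payload": {"motion": [{"dx":-0.05,"dy":0.3,"dz":0,"turn":0},{"dx":-0.08,"dy":0.5,"dz":0,"turn":0},{"dx":-0.15,"dy":0.9,"dz":0,"turn":0},{"dx":-0.2,"dy":1.0,"dz":0,"turn":0},{"dx":-0.2,"dy":1.0,"dz":0,"turn":0},{"dx":-0.1,"dy":0.5,"dz":2,"turn":0},{"dx":0,"dy":0,"dz":3.5,"turn":0},{"dx":0,"dy":0,"dz":3.5,"turn":0},{"dx":-1,"dy":0,"dz":3,"turn":-0.12},{"dx":-1,"dy":0,"dz":0,"turn":-0.12},{"dx":-1,"dy":0,"dz":0,"turn":-0.12},{"dx":0,"dy":0,"dz":0,"turn":0}]}}

```text
time: 13.32
tool_pos: [0.5736, 0.1776, 0.126]
tcp_rot: [-2.415, -2.009, 0.0]
wrist_force: [0.4, 0.5, -0.7]
width: 0.471
```

```bash
python3 - <<'E'
from h import *
m=measure();rep(m);tool(np.array([.6941,.011,.1763]))
save("t7.png",m["im"][110:290,180:420],3)
E
```

```text
fence [ 0.6942  0.011   0.1748 -0.0021]
e1 0.7675
bat [ 0.6231  0.0679  0.1645 -0.0026]
e2 1.2399
bowl [0.6275 0.0648]
bowl_in_bat [ 0.0038 -0.0038]
bat_in_fence [-0.0601  0.0684]
dang -0.0103
t 13.37 tcp [0.5742 0.1774 0.1254] in fence [-0.0889  0.1849] jaw-fence -0.354 F [0.5 0.5 0.2] w 0.464 q6 0.44
```

View pics/t7.png

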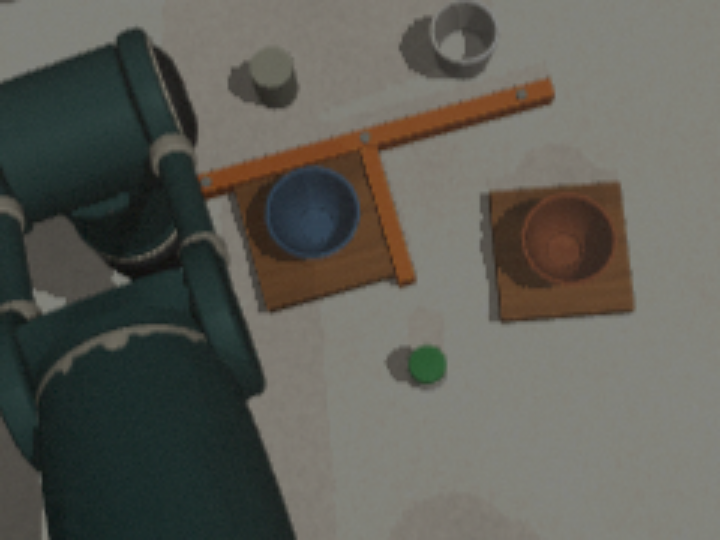

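The picture shows the bat at (310,230) in the corner against the rail and the rib. The measured pose is (−60.1, 68.4) mm against the ideal (−60, 68). I'll do one gentle confirming nudge towards the rail.

>>> {"api": "jog_arm", "payload": {"motion": [{"dx":-0.45,"dy":-1.07,"dz":0,"turn":-0.1014},{"dx":-0.45,"dy":-1.07,"dz":0,"turn":-0.1014},{"dx":-0.45,"dy":-1.07,"dz":0,"turn":-0.1014},{"dx":-0.45,"dy":-1.07,"dz":0,"turn":-0.1014},{"dx":-0.45,"dy":-1.07,"dz":0,"turn":-0.1014},{"dx":-0.45,"dy":-1.07,"dz":0,"turn":-0.1014},{"dx":-0.45,"dy":-1.07,"dz":0,"turn":-0.1014},{"dx":-0.45,"dy":-1.07,"dz":0,"turn":-0.1014},{"dx":-0.45,"dy":-1.07,"dz":0,"turn":-0.1014},{"dx":-0.45,"dy":-1.07,"dz":0,"turn":-0.1014},{"dx":-0.45,"dy":-1.07,"dz":0,"turn":-0.1014},{"dx":-0.45,"dy":-1.07,"dz":0,"turn":-0.1014}]}}

```text
time: 14.37
tool_pos: [0.521, 0.0481, 0.1245]
tcp_rot: [3.13, 0.27, -0.002]
wrist_force: [0.4, -0.7, 0.2]
width: 0.467
```

>>> {"api": "jog_arm", "payload": {"motion": [{"dx":0,"dy":0,"dz":0,"turn":0},{"dx":0,"dy":0,"dz":0,"turn":0}]}}

```text
time: 14.53
tool_pos: [0.5212, 0.0483, 0.1247]
tcp_rot: [-3.129, -0.277, 0.001]
wrist_force: [0.3, -0.2, -0.3]
width: 0.466
```

```bash
python3 - <<'E'
from h import *
tool(np.array([.6941,.011,.1763]))
E
```

```text
t 14.53 tcp [0.5212 0.0483 0.1247] in fence [-0.1637  0.0671] jaw-fence -1.5702 F [ 0.3 -0.2 -0.3] w 0.466 q6 1.44
```

>>> {"api": "jog_arm", "payload": {"motion": [{"dx":0,"dy":0,"dz":-3,"turn":0},{"dx":0,"dy":0,"dz":-3,"turn":0},{"dx":0,"dy":0,"dz":-3,"turn":0},{"dx":0,"dy":0,"dz":-2,"turn":0},{"dx":0,"dy":0,"dz":-0.9,"turn":0},{"dx":0.6,"dy":0.105,"dz":0,"turn":0},{"dx":0.6,"dy":0.105,"dz":0,"turn":0},{"dx":0.6,"dy":0.105,"dz":0,"turn":0},{"dx":0.5,"dy":0.09,"dz":0,"turn":0},{"dx":0.3,"dy":0.05,"dz":0,"turn":0},{"dx":0.2,"dy":0.035,"dz":0,"turn":0},{"dx":0.1,"dy":0.02,"dz":0,"turn":0}]}}

```text
time: 15.53
tool_pos: [0.5511, 0.0536, 0.0071]
tcp_rot: [3.13, 0.272, 0.002]
wrist_force: [-0.1, -0.5, 0.5]
width: 0.469
```

>>> {"api": "jog_arm", "payload": {"motion": [{"dx":0.1,"dy":0.02,"dz":0,"turn":0},{"dx":0.1,"dy":0.02,"dz":0,"turn":0},{"dx":0.1,"dy":0.02,"dz":0,"turn":0}]}}

```text
time: 15.78
tool_pos: [0.5528, 0.0541, 0.0062]
tcp_rot: [-3.13, -0.271, 0.0]
wrist_force: [0.3, 0.1, 0.2]
width: 0.467
```

>>> {"api": "jog_arm", "payload": {"motion": [{"dx":0.1,"dy":0.02,"dz":0,"turn":0},{"dx":0.1,"dy":0.02,"dz":0,"turn":0}]}}

```text
time: 15.95
tool_pos: [0.5549, 0.0545, 0.0062]
tcp_rot: [-3.13, -0.271, 0.001]
wrist_force: [-3.1, -1.4, 1.3]
width: 0.465
```

>>> {"api": "jog_arm", "payload": {"motion": [{"dx":0.1,"dy":0.02,"dz":0,"turn":0},{"dx":0.1,"dy":0.02,"dz":0,"turn":0}]}}

```text
time: 16.12
tool_pos: [0.5549, 0.0546, 0.0059]
tcp_rot: [3.13, 0.272, -0.008]
wrist_force: [-8.8, -2.3, 7.7]
width: 0.471
```

>>> {"api": "jog_arm", "payload": {"motion": [{"dx":0.1,"dy":0.02,"dz":0,"turn":0}]}}

```text
time: 16.2
tool_pos: [0.5549, 0.0547, 0.0057]
tcp_rot: [3.13, 0.272, -0.011]
wrist_force: [-9.7, -2.5, 8.0]
width: 0.466
```

```bash
python3 - <<'E'
from h import *
tool(np.array([.6941,.011,.1763]))
E
```

```text
t 16.2 tcp [0.5549 0.0547 0.0057] in fence [-0.1294  0.0675] jaw-fence -1.5735 F [-9.7 -2.5  8. ] w 0.466 q6 1.45
```

It stops at the same place (x −129.4 mm), so the bat is seated on the rail. I'll retreat and do the final check.

>>> {"api": "jog_arm", "payload": {"motion": [{"dx":-0.3,"dy":-0.05,"dz":0,"turn":0},{"dx":-0.5,"dy":-0.09,"dz":0,"turn":0},{"dx":-0.9,"dy":-0.16,"dz":0,"turn":0},{"dx":-1.0,"dy":-0.18,"dz":0,"turn":0},{"dx":-1.0,"dy":-0.18,"dz":0,"turn":0},{"dx":0,"dy":0,"dz":2,"turn":0},{"dx":0,"dy":0,"dz":3.5,"turn":0},{"dx":0,"dy":0,"dz":3.5,"turn":0},{"dx":0,"dy":0,"dz":3.5,"turn":0},{"dx":0,"dy":0,"dz":3.5,"turn":0},{"dx":0,"dy":0,"dz":2,"turn":0}]}}

```text
time: 17.12
tool_pos: [0.522, 0.0485, 0.1907]
tcp_rot: [3.13, 0.271, 0.009]
wrist_force: [1.6, 1.1, 0.2]
width: 0.465
```

>>> {"api": "jog_arm", "payload": {"motion": [{"dx":-0.5,"dy":-3.8,"dz":0,"turn":0},{"dx":-0.5,"dy":-3.8,"dz":0,"turn":0},{"dx":-0.5,"dy":-3.8,"dz":0,"turn":0},{"dx":-0.5,"dy":-3.8,"dz":0,"turn":0},{"dx":-0.5,"dy":-3.8,"dz":0,"turn":0},{"dx":-0.5,"dy":-3.8,"dz":0,"turn":0},{"dx":-0.5,"dy":-3.8,"dz":0,"turn":0},{"dx":-0.5,"dy":-3.8,"dz":0,"turn":0},{"dx":-0.5,"dy":-3.8,"dz":0,"turn":0},{"dx":-0.5,"dy":-3.8,"dz":0,"turn":0},{"dx":-0.5,"dy":-3.8,"dz":0,"turn":0},{"dx":0,"dy":0,"dz":0,"turn":0}]}}

```text
time: 18.12
tool_pos: [0.4642, -0.3754, 0.1863]
tcp_rot: [3.127, 0.264, -0.0]
wrist_force: [-0.1, 0.1, -0.3]
width: 0.469
```

```bash
python3 - <<'E'
from h import *
m=measure();rep(m);tool(np.array([.6941,.011,.1763]))
save("t8.png",m["im"][110:250,200:400],4)
s=np.load("s0.npz")["im"]; df=cv2.absdiff(s,m["im"]).max(2)
# displacement of untouched things by phase correlation of patches
for n,(u,v) in dict(red=(368,194),jar=(322,232),prop=(270,135),cup=(334,122)).items():
    A,B=[cv2.cvtColor(x[v-24:v+24,u-24:u+24],cv2.COLOR_RGB2GRAY).astype(np.float32) for x in(s,m["im"])]
    print(n,np.round(cv2.phaseCorrelate(A,B)[0],2))
E
```

```text
fence [ 0.694   0.0109  0.1766 -0.0023]
e1 0.8108
bat [ 0.6244  0.0675  0.1656 -0.0018]
e2 1.1213
bowl [0.6274 0.0651]
bowl_in_bat [ 0.0025 -0.0028]
bat_in_fence [-0.0585  0.0679]
dang -0.011
t 18.17 tcp [ 0.4645 -0.3723  0.186 ] in fence [-0.2933 -0.3371] jaw-fence -1.5787 F [-0.4  0.5  0.6] w 0.472 q6 0.69
red [-0.06  0.11]
jar [-0.43 -0.06]
prop [0.03 0.08]
cup [ 0.02 -0.04]
```

View pics/t8.png

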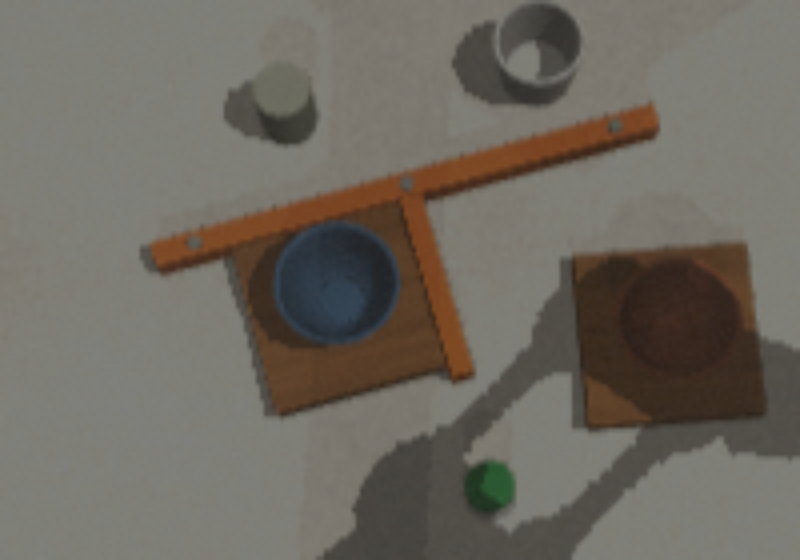

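The picture looks seated: bat at (340,310), bowl in the middle, the rest unmoved. The full-contour fit gives −0.011 rad but is contaminated next to the fence, so I'll check the angle on the two free edges only.

```bash
python3 - <<'E'
from h import *
for i in range(2):
    im,d,inf=grab("top"); g=cv2.GaussianBlur(im,(0,0),.7).astype(float); w=g[...,0]-g[...,2]  # wood: red>>blue
    fe=np.array([.694,.011,.1765]);C=-np.array(inf["R"]).T@inf["t"]
    f=200/np.tan(np.radians(inf["vertical_fov"])/2)
    def pix(q,z):
        X=np.c_[fe[:2]+q@rot(fe[2]).T,np.full(len(q),z)]@np.array(inf["R"]).T+inf["t"]
        return (X[:,:2]/X[:,2:]*f+[inf["cx"],inf["cy"]]).astype(np.float32)
    def edge(base,dirn,z):   # scan along dirn across edge for half-level crossing
        out=[]
        t=np.linspace(-.014,.014,113)
        for b in base:
            p=pix(b+t[:,None]*dirn,z); s=cv2.remap(w.astype(np.float32),p[None,:,0],p[None,:,1],cv2.INTER_LINEAR)[0]
            h=(s[:20].mean()+s[-20:].mean())/2; k=np.where((s[:-1]>h)&(s[1:]<=h))[0]
            out.append(t[k[0]] if len(k) else np.nan)
        return np.array(out)
    for n,base,dr,ax in (("y+",[(x,.128) for x in np.linspace(-.11,-.015,40)],np.array([0,1.]),0),("x-",[(-.12,y) for y in np.linspace(.02,.118,40)],np.array([-1.,0]),1)):
        base=np.array(base);e=edge(base,dr,.02);ok=abs(e-np.nanmedian(e))<.003
        k=np.polyfit(base[ok,ax],e[ok],1); print(n,ok.sum(),"mean mm",(1e3*e[ok].mean()).round(2),"slope",k[0].round(4),"bat ang",round(-k[0],4))
E
```

```text
y+ 40 mean mm -0.1 slope 0.0188 bat ang -0.0188
x- 40 mean mm -1.18 slope 0.0044 bat ang -0.0044
y+ 40 mean mm -0.08 slope 0.0194 bat ang -0.0194
x- 40 mean mm -1.13 slope 0.0009 bat ang -0.0009
```

The two edges disagree (0.019 and 0.001–0.004 rad), because shadow biases the +y edge. I'll use a light-independent check: the depth step on the +y edge.

```bash
python3 - <<'E'
from h import *
ds=[grab("top") for _ in range(6)]; inf=ds[0][2]; d=np.median([x[1] for x in ds],0).astype(np.float32)
c=cloud(d,inf); fe=np.array([.694,.0109,.1765]); Q=(c[...,:2]-fe[:2])@rot(fe[2]); z=c[...,2]
from scipy.optimize import minimize
# logistic classification of top (z>10mm) vs table along each free edge, pixels on ray-plane z=.02
v,u=np.mgrid[:400,:640]; G=((plane(np.c_[u.ravel(),v.ravel()].astype(float),inf,.02)-fe[:2])@rot(fe[2])).reshape(400,640,2)
for n,ax,t0,rng in (("y+",0,.128,(-.115,-.008)),("x-",1,-.12,(.015,.12))):
    o=1-ax; sg=1 if n=="y+" else -1
    m=(G[...,ax]>rng[0])&(G[...,ax]<rng[1])&(abs(G[...,o]-t0)<.012)
    for th in((.010,) if n=="y+" else (.0165,)):
        T=(z[m]>th); a=G[m][:,ax]-np.mean(rng); e=(G[m][:,o]-t0)*sg
        L=lambda p:np.logaddexp(0,np.where(T,1,-1)*(e*1e3-p[0]-p[1]*a*1e3)/.5).sum()
        r=minimize(L,[0,0],method="Nelder-Mead"); print(n,"offset mm",r.x[0].round(2),"bat ang",r.x[1].round(4),m.sum(), "(same for y+ sign)")
E
```

```text
y+ offset mm -1.05 bat ang 0.001 340 (same for y+ sign)
x- offset mm -2.0 bat ang 0.0037 342 (same for y+ sign)
```

Depth gives angles of 0.001 and 0.004 rad, and both free edges are at or inside their nominal places, so the bat is square with no gap.

```bash
python3 - <<'E'
from workcell import bot
print(bot.finish_job())
E
```

```text
the job is handed in; nothing more can be done
None
```

The bat with the blue bowl is in its corner of the fence, against both the back rail and the rib, and the job is handed in at about 18.5 s.

I pushed it by its edges with two fingers: first to the back rail, then along the rail to the rib. A last nudge towards the rail stopped at the same place as the first push, so the bat was already seated there.

**Last checks**
- **Position:** the bat's centre measured (−58.5, 67.9) mm in the fence frame. The ideal is (−60, 68), and the calibration is good to about 2 mm.
- **Squareness:** the checks disagreed. The depth steps gave 0.001 and 0.004 rad out of square on the two free edges. The full outline gave −0.011 rad, and the +y edge by colour gave about 0.019 rad. I trusted the depth, because the outline picks up the fence and shadow falls on the +y edge.
- **Bowl:** it stayed at (2.5, −2.8) mm from the bat's centre, as at the start.
- **Other things:** the red bat, prop and cup showed no movement. The jar's patch read 0.4 px (about 1 mm), with the arm's shadow falling on it; the fingers never came near it. I did not check the brush and scraper by measurement.
- **Forces:** the pushing force stayed below about 20 N in every reading.

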